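# Bolt the gouge chest past its spring safety catch

### The arm

A 6-joint arm with a two-finger parallel gripper is mounted at the origin on the work surface. World frame = base frame: x ahead of the robot, y to its left, z up, the work surface at z = 0. Lengths are in m, angles in rad, forces in N, time in s.
With the tool pointing down it reaches from about 0.3 to 1 m from the base axis. Payload 5.1 kg.
Tool frame: the origin (TCP) lies on the centre line of the jaws, within the pads' length; the fingertips stand 11 mm ahead of it and the grasp point (between the pads) lies 8 mm behind it; z points along the fingers, y is the line along which they close (so a half turn about z gives the same grasp; the last joint's range is limited). The gripper opens to 95 mm and grips with 3 to 60 N. Pads are 20 mm wide; open, the fingers measure 119 mm over their backs; the gripper's body (75 mm by 180 mm) begins 59 mm behind the grasp point.
Start: joints at [1.211, 0.124, 1.65, -0, 1.367, -0.083], TCP at [0.178, 0.625, 0.226] pointing down, gripper open.
Joint ranges: [-2.61, 2.61], [-1.02, 2.33], [0.03, 2.71], [-1.35, 4.49], [0.32, 2.68], [-2.91, 2.91]. Speed limits (rad/s): [2.57, 2.57, 3.14, 3.14, 3.14, 3.14].

### API

Orientations are given as a unit quaternion [w, x, y, z].
In Python, from workcell import manip gives the robot as it stands.
- The arm moves only by the tool move_arm, never from a script. Its argument "series" is text: rows parted by semicolons, each of 7 numbers parted by spaces: the turn, a rotation vector about the tool's x, y, z in rad, then the shift along the tool's x, y, z in mm, then the opening, from 0 (shut) to 1 (fully open). A call has 1 to 10 rows; each row shifts and turns the commanded pose from where the row before left it, along the tool's axes as they then stand; what a row does not reach is not made up. A row lasts 1/8 s, in which the tool goes at most 62.5 mm and 10.7 degrees, less where a joint would pass 70% of its speed; a pose out of reach is approached as far as the arm can. A call is refused whole if a number of a shift passes 62.5 or a number of a turn 0.188, either way. A call with a gripper value outside its range is refused whole. The fingers move at their own pace and stop on an object; the grip force is fixed at half the most. Time passes only in rows, so rows that do not move let the fingers close. It gives the time, the measured TCP pose, the force, the opening and the grip force at its end, in the units of the state.
- manip.observe(): the state, without advancing time (a new reading comes with each control period).
- manip.snapshot(name): name is "scene" or "top"; returns (picture, depth): 420x560x3 uint8, red, green, blue; 420x560 float32, m along the optical axis (not along the pixel's ray), 0 where there is no reading.
- manip.camera_params(name): a dict with "fx", "fy", "cx", "cy" (pixels), "R" (3x3) and "t" (3): a world point X has camera coordinates R X + t. Camera axes: x right, y down, z forward; pixel columns grow to the right and rows downward; lengths in m; the calibration is good to about 2 mm. A picture is of the moment at which its call begins. camera_params takes no time and is no camera call.
- manip.finish_job(): hands the job in; it is judged then, once.
The state is a dict: "t": time; "q": joint angles; "dq": joint speeds; "tau": joint torques, N m; "eef_pos": TCP position; "tool_rot": TCP orientation; "wrist_force": force on the tool from outside, world axes, zero at the start; "moment": the same for the moment, N m; "finger_gap": finger opening in m; "finger_force": force on a finger pad.
Only numpy, scipy, OpenCV 4.12 (cv2) and the standard library are available. Lean on these libraries where they do the work, as an engineer would, in place of code of your own. Each camera call takes 0.05 s, during which the arm holds its last target. There are 200 camera calls.

### The job

Lock the gouge chest: with one fingertip press the long sprung safety catch on its top right down and keep it right down, while the other fingertip pushes the bolt by its upright tab all the way home into the keeper. Then let go, so that the catch springs fully up again and locks the bolt. Nothing needs to be gripped or lifted; leave the tools, bottles and wood lying about where they are.

Things in the scene. Friction and masses are not known exactly. Their poses are not given: they have to be found in the camera images.
- chest: low wooden gouge chest, fixed to the bench, 300 x 360 mm on plan, lid top 80 mm above the bench; the steel lock is screwed flat on its top. Origin: centre of its underside. Its x axis runs across the lock, from the catch towards the bolt; its y axis is the direction in which the bolt slides home (towards the keeper); z up.
- catch_top (a point): centre of the top face of the catch's pad: a level steel strip 28 mm wide (chest x), 110 mm long (chest y, along the bolt), top 46 mm above the lid when up. It may be pressed anywhere along its length, stays level, and a fingertip can slide along it. Axes as the chest's. Apart from the tab, nothing on the lock is higher than 29 mm above the lid.
- catch (a joint): how far the catch is pressed straight down, m: 0 up, 0.012 right down on its stop. Spring 3 N at the top, 9 N right down; it returns when let go. Its tooth stands in a notch of the bolt; pressed more than 0.005 it frees the bolt. It must stay pressed more than 0.0065 while the bolt travels.
- tab_top (a point): middle of the top edge of the bolt's upright steel tab (moves with the bolt; axes as the chest's). Tab: 28 mm wide (chest x), 8 mm thick (y), top 62 mm above the lid; the flat bolt bar below has its top 24 mm above the lid. Tab middle lies 62 mm to chest +x of the pad's middle line (34 mm clear between); bolt drawn, it stands 8 mm to the -y side of catch_top. It is pushed from its -y side.
- bolt (a joint): how far the bolt has slid towards the keeper, in m: about 0 drawn, 0.05 fully home against its stop. It slides with about 3 N of friction and stays where it is left. Between about 0.003 and 0.0465 there is no notch for the catch's tooth, so the catch can spring fully up only with the bolt drawn or fully home.
- keeper (a point): top middle of the fixed steel keeper (51 mm across chest x, 16 mm along chest y, 29 mm high above the lid) that the bolt's end enters
- gouge: carving gouge lying on the near side of the chest lid, 24 mm wide and 22 mm high, about 180 mm long; origin under its middle. To be left alone.
- plane: small brass finger plane standing on the far side of the chest lid, 34 x 62 mm, 43 mm high; origin under its middle. To be left alone.
- mallet: wooden mallet lying on the bench, head 110 x 70 x 60 mm, handle 200 mm long; origin under its head. To be left alone.
- varnish: amber bottle with black cap, 56 mm across, 130 mm high, on the bench; origin under its middle. To be left alone.
- jar: glass jar with a steel cap, 68 mm across, 85 mm high, on the bench; origin under its middle. To be left alone.
- billet: light wood billet, 50 x 120 x 28 mm, on the bench; origin under its middle. To be left alone.
- offcut: light wood offcut, 90 x 55 x 30 mm, on the bench; origin under its middle. To be left alone.

How it is judged:
By the outcome, as a careful person would: the job done as asked, in the order asked, and still so for the second after the job is handed in, with the robot touching nothing.
It also fails if it takes over 35 s, if anything falls off the work surface, if the arm or the gripper's body presses on something with over 40 N, if the wrist force passes 120 N, or if a joint passes its speed limit or range.

## Working session

There is one attempt and no reset: what is moved stays moved. The work goes in short steps, Python scripts to look and compute and a tool call to move; the robot and the scene stay as the last step left them, time stands still between calls to the robot, and variables do not carry over. Pictures are saved under pics/ and viewed, at most 10 in all, crops included, and the job is handed in when it is done.

Besides the shell and the picture viewer there is one more tool, called after "Emit:" by a JSON object that holds its "name" and its "arguments". move_arm: Moves the arm, as the interface text tells. Its arguments: {"type":"object","properties":{"series":{"type":"string"}},"required":["series"]}

```bash
mkdir -p pics
python3 - <<'E'
from workcell import manip
import cv2,numpy as np
for n in("scene","top"):
    p,d=manip.snapshot(n); cv2.imwrite(f"pics/{n}0.png",p[:,:,::-1]); np.savez(f"pics/{n}0.npz",p=p,d=d)
    print(n,manip.camera_params(n))
s=manip.observe(); print({k:s[k] for k in("t","eef_pos","tool_rot","finger_gap","wrist_force")})
E
```

```text
scene {'fx': 387.1525777078112, 'fy': 387.1525777078112, 'cx': 276.9350607245961, 'cy': 210.3447551911459, 'R': array([[-0.49977834,  0.86614737, -0.00321701],
       [ 0.71626511,  0.41120025, -0.56380728],
       [-0.48701735, -0.2840829 , -0.82590012]]), 't': array([ 0.24982486, -0.3345759 ,  1.46008991])}
top {'fx': 503.57026669240867, 'fy': 503.57026669240867, 'cx': 279.86319643236465, 'cy': 210.5102780997072, 'R': array([[ 1.35178097e-02, -9.99908314e-01, -7.95178497e-04],
       [-9.89628292e-01, -1.32650824e-02, -1.43038039e-01],
       [ 1.43014376e-01,  2.72049213e-03, -9.89716872e-01]]), 't': array([-0.01233727,  0.55321632,  1.46782493])}
{'t': 0.1, 'eef_pos': array([0.17748005, 0.62471758, 0.22450181]), 'tool_rot': array([-1.99558638e-04,  1.37977085e-01,  9.90434971e-01, -9.23402524e-04]), 'finger_gap': 0.09500214243719121, 'wrist_force': array([ 9.45994644e-04, -3.13216810e-01, -9.89724684e-01])}
```

View pics/scene0.png

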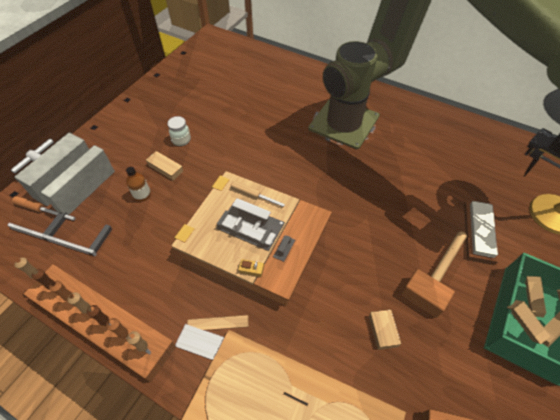

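View pics/top0.png

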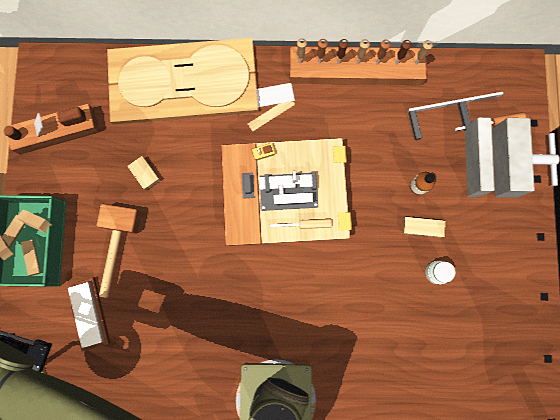

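The chest shows at about (285,190) in top and (255,237) in scene. The lock sits in its middle, with the gouge on the robot side and the plane on the far side. I'll zoom in on the lock next.

Run:
```python
import cv2,numpy as np
a=np.load("pics/top0.npz");b=np.load("pics/scene0.npz")
A=cv2.resize(a['p'][160:220,245:330],None,fx=8,fy=8,interpolation=cv2.INTER_CUBIC)
B=cv2.resize(b['p'][190:255,205:295],None,fx=8,fy=8,interpolation=cv2.INTER_CUBIC)
cv2.imwrite("pics/tz.png",A[:,:,::-1]);cv2.imwrite("pics/sz.png",B[:,:,::-1])
# height maps
from workcell import manip
def pts(n,z):
    c=manip.camera_params(n);d=z['d'];v,u=np.indices(d.shape)
    X=np.stack([(u-c['cx'])/c['fx']*d,(v-c['cy'])/c['fy']*d,d],-1)-c['t']
    return X@c['R']
for n,z in(("top",a),("scene",b)):
    P=pts(n,z); np.save(f"pics/{n}P.npy",P)
np.set_printoptions(linewidth=250)
P=np.load("pics/topP.npy")
print((P[168:214:1,254:326:2,2]*1000).round().astype(int))
```

```text
[[81 73 79 ... 80 77 84]
 [79 78 80 ... 85 80 81]
 [83 75 78 ... 79 85 79]
 ...
 [80 84 84 ... 81 79 76]
 [82 73 73 ... 78 79 80]
 [80 77 81 ... 77 81 79]]
```

View pics/tz.png

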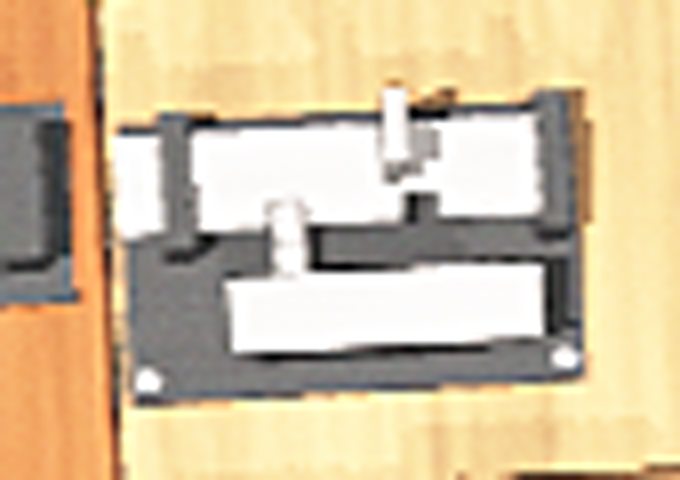

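View pics/sz.png

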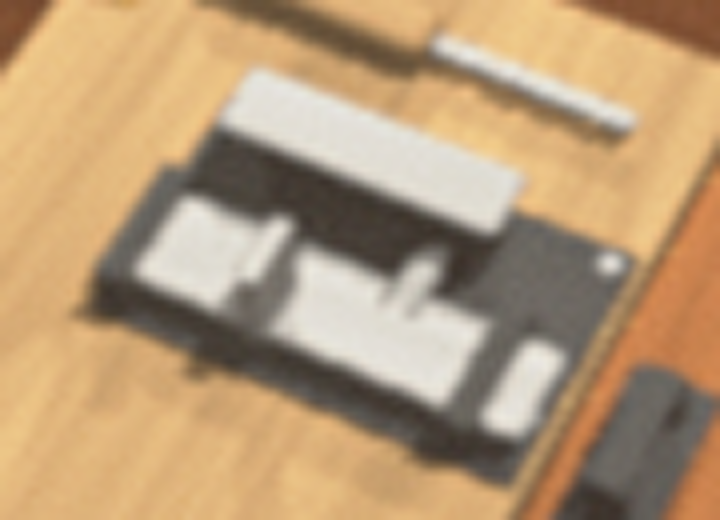

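The top crop shows the pad as the lower white strip (crop 230–545, 265–350) and the tab at crop (393,130). The bolt end and the keeper are to the left. So chest +y is about world +y and chest +x is about world +x. Next I measure these by casting rays onto planes at the known heights.

```bash
cat > h.py <<'E'
import cv2,numpy as np
from workcell import manip
def ray(n,uv,z):
    c=manip.camera_params(n);uv=np.atleast_2d(np.asarray(uv,float))
    d=np.c_[(uv[:,0]-c['cx'])/c['fx'],(uv[:,1]-c['cy'])/c['fy'],np.ones(len(uv))]@c['R']
    o=-c['R'].T@c['t']; return o+d*((z-o[2])/d[:,2])[:,None]
def rect(n,mask,z):
    cs,_=cv2.findContours(mask.astype(np.uint8),cv2.RETR_EXTERNAL,cv2.CHAIN_APPROX_NONE)
    c=max(cs,key=cv2.contourArea)[:,0]
    P=ray(n,c,z)[:,:2]*1000
    (x,y),(w,h),a=cv2.minAreaRect(P.astype(np.float32))
    q=cv2.boxPoints(((x,y),(w,h),a)); e=max((q[1]-q[0],q[2]-q[1]),key=np.linalg.norm); e=e*np.sign(e[1])
    return (x,y),sorted((w,h)),np.degrees(np.arctan2(-e[0],e[1]))
E
python3 - <<'E'
from h import *
a=np.load("pics/top0.npz")['p'];b=np.load("pics/scene0.npz")['p']
for n,p,win,seed,hi in(("top",a,(160,220,245,330),(198,293),215),("scene",b,(190,255,205,295),(208,250),165)):
    S=6; r0,r1,c0,c1=win
    big=cv2.resize(p[r0:r1,c0:c1],None,fx=S,fy=S,interpolation=cv2.INTER_CUBIC).astype(int)
    for thr in (hi-20,hi):
        m=((big.min(2)>thr)&(big.max(2)-big.min(2)<45)).astype(np.uint8)
        m=cv2.morphologyEx(m,cv2.MORPH_OPEN,np.ones((31,31)if n=="top" else (19,19)))
        k,l=cv2.connectedComponents(m); i=l[(seed[0]-r0)*S,(seed[1]-c0)*S]; mm=l==i
        cs,_=cv2.findContours(mm.astype(np.uint8),0,cv2.CHAIN_APPROX_NONE);c=max(cs,key=len)[:,0]
        uv=(c+.5)/S-.5+[c0,r0]
        P=ray(n,uv,.126)[:,:2]*1000
        (x,y),wh,an=cv2.minAreaRect(P.astype(np.float32)); print(n,thr,i,round(x,1),round(y,1),wh,an)
# chest outline from height
P=np.load("pics/topP.npy"); m=(P[...,2]>.06)&(P[...,2]<.1); m=cv2.medianBlur(m.astype(np.uint8),5); m[:,:200]=0;m[:,370:]=0;m[:130]=0;m[260:]=0
print("chest",rect("top",m,.08))
for n,uv in(("top",(294.1,171.5)),("scene",(240,217.5))): print("tab?",n,ray(n,uv,.142)*1000)
# tab top mean edges: top crop x 382..405,y 88..  scene crop top edge
for uv in((245+393/8-.5,160+88/8-.5),(245+393/8-.5,160+170/8-.5)): print(ray("top",uv,.142)*1000)
for uv in((205+285/8-.5,190+215/8-.5),(205+240/8-.5,190+285/8-.5)): print(ray("scene",uv,.142)*1000)
E
```

```text
top 195 4 577.2 -41.2 (28.052019119262695, 109.91271209716797) 3.624964475631714
top 215 3 577.2 -41.4 (27.1039981842041, 109.49394226074219) 3.746727705001831
scene 145 1 579.1 -37.7 (28.327930450439453, 110.28699493408203) 4.3330888748168945
scene 165 1 578.7 -38.0 (27.23576545715332, 109.01670837402344) 4.168725967407227
chest ((606.6652221679688, -20.093490600585938), [300.3536682128906, 366.109619140625], np.float32(4.10113))
tab? top [[650.24642992 -43.81469147 142.        ]]
tab? scene [[629.08257727 -40.33663465 142.        ]]
[[653.11103488 -42.44755337 142.        ]]
[[623.64478835 -42.73071258 142.        ]]
[[625.85165722 -42.03602011 142.        ]]
[[656.84426768 -39.77386607 142.        ]]
```

The pad comes out at 110 x 28 mm as it must, centred near (578,-39.6) with yaw about 4°. The tab agrees with that too, near (640,-42). I'll carry the open fingers over at travel height.

Emit:
{"name": "move_arm", "arguments": {"series": "0 0 0 -40 -36 0 0.53;0 0 0 -40 -36 0 0.53;0 0 0 -40 -36 0 0.53;0 0 0 -40 -36 0 0.53;0 0 0 -40 -36 0 0.53;0 0 0 -40 -36 0 0.53;0 0 0 -40 -36 0 0.53;0 0 0 -40 -36 0 0.53;0 0 0 -40 -36 0 0.53;0 0 0 -40 -36 0 0.53"}}

```text
t: 1.35
eef_pos: [0.4645, 0.168, 0.2254]
tool_rot: [-0.0, 0.138, 0.99, 0.0]
wrist_force: [-0.0, 0.3, 0.4]
finger_gap: 0.0506
finger_force: 0.0
```

Emit:
{"name": "move_arm", "arguments": {"series": "0 0 0.175 0 0 0 0.53;0 0 0.175 0 0 0 0.53;0 0 0.175 0 0 0 0.53;0 0 0.175 0 0 0 0.53;0 0 0.175 0 0 0 0.53;0 0 0.175 0 0 0 0.53;0 0 0.175 0 0 0 0.53;0 0 0 0 0 0 0.53"}}

```text
t: 2.35
eef_pos: [0.4638, 0.1696, 0.2252]
tool_rot: [-0.0, 0.682, 0.732, -0.0]
wrist_force: [0.0, -0.6, 0.0]
finger_gap: 0.0505
finger_force: 0.0
```

```bash
cat > g.py <<'E'
import numpy as np,sys
from workcell import manip
from scipy.spatial.transform import Rotation as R
a=np.radians(4.0);ex=np.array([np.cos(a),np.sin(a),0]);ey=np.array([-np.sin(a),np.cos(a),0])
pad=np.array([578.1,-39.6,126])
def go(cx,cy,tipz):
    s=manip.observe();w,x,y,z=s['tool_rot'];T=R.from_quat([x,y,z,w])
    D=R.from_matrix(np.c_[ey,ex,[0,0,-1]])
    tgt=pad+cx*ex+cy*ey;tgt[2]=tipz+11
    p=s['eef_pos']*1000
    print("t",s['t'],"pos",p.round(1),"gap",s['finger_gap'],"F",s['wrist_force'].round(1),"M",s['moment'].round(2))
    r=p-pad;print("chest-frame tcp",round(r@ex,1),round(r@ey,1),"tip z",round(p[2]-11,1))
    print("turn",(T.inv()*D).as_rotvec().round(3),"shift",T.inv().apply(tgt-p).round(1),"after turn",D.inv().apply(tgt-p).round(1))
if __name__=="__main__": go(*map(float,sys.argv[1:]))
E
python3 g.py 31 -30 213
```

```text
t 2.35 pos [463.8 169.6 225.2] gap 0.05048430551152511 F [ 0.  -0.6  0. ] M [-0.04  0.06 -0.02]
chest-frame tcp -99.5 216.6 tip z 214.2
turn [-0.001  0.     0.001] shift [-246.8  130.1    1.1] after turn [-246.6  130.5    1.2]
```

Emit:
{"name": "move_arm", "arguments": {"series": "0 0 0 -41 21.7 0 0.53;0 0 0 -41 21.7 0 0.53;0 0 0 -41 21.7 0 0.53;0 0 0 -41 21.7 0 0.53;0 0 0 -41 21.7 0 0.53;0 0 0 -41 21.7 0 0.53;0 0 0 0 0 20 0.53;0 0 0 0 0 20 0.53;0 0 0 0 0 10 0.53;0 0 0 0 0 0 0.53"}}

```text
t: 3.6
eef_pos: [0.6097, -0.0657, 0.174]
tool_rot: [-0.001, 0.682, 0.732, -0.001]
wrist_force: [-0.1, 0.4, -0.6]
finger_gap: 0.0502
finger_force: 0.0
```

```bash
python3 g.py 31 -30 130
python3 - <<'E'
from h import *
b,_=manip.snapshot("scene");a,_=manip.snapshot("top")
B=cv2.resize(b[170:260,190:300],None,fx=5,fy=5,interpolation=cv2.INTER_CUBIC)
A=cv2.resize(a[145:235,240:340],None,fx=5,fy=5,interpolation=cv2.INTER_CUBIC)
cv2.imwrite("pics/s1.png",B[:,:,::-1]);cv2.imwrite("pics/t1.png",A[:,:,::-1])
E
```

```text
t 3.6 pos [609.7 -65.7 174. ] gap 0.050216364773874825 F [-0.1  0.4 -0.6] M [-0.06  0.05 -0.05]
chest-frame tcp 29.7 -28.2 tip z 163.0
turn [-0.003 -0.001  0.001] shift [-1.8  1.4 33. ] after turn [-1.8  1.3 33. ]
```

View pics/s1.png

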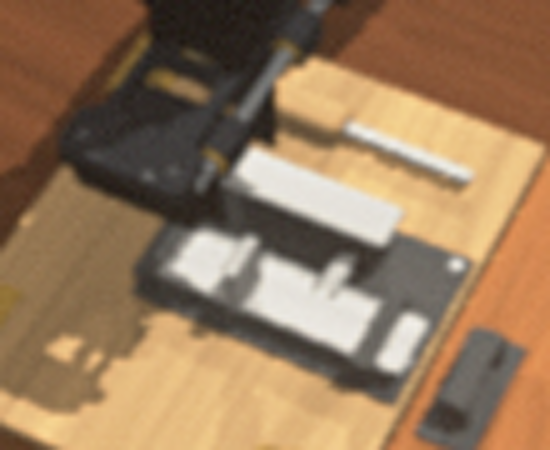

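The scene view shows the gripper over the -y end of the lock, short of the tab (crop 245,250), with the pad strip below it. Now I go down to just above the pad, then press in small steps.

Emit:
{"name": "move_arm", "arguments": {"series": "0 0 0 -1.5 1.3 10 0.53;0 0 0 0 0 10 0.53;0 0 0 0 0 8 0.53;0 0 0 0 0 0 0.53"}}

```text
t: 4.2
eef_pos: [0.6116, -0.0681, 0.1462]
tool_rot: [-0.001, 0.682, 0.731, -0.001]
wrist_force: [0.4, -0.3, 0.6]
finger_gap: 0.0505
finger_force: 0.0
```

Emit:
{"name": "move_arm", "arguments": {"series": "0 0 0 0 0 5 0.53;0 0 0 0 0 4 0.53;0 0 0 0 0 4 0.53;0 0 0 0 0 0 0.53;0 0 0 0 0 0 0.53"}}

```text
t: 4.82
eef_pos: [0.6124, -0.0683, 0.1353]
tool_rot: [0.0, 0.682, 0.731, 0.0]
wrist_force: [-1.6, -0.5, 3.4]
finger_gap: 0.0503
finger_force: 1.7
```

```bash
python3 g.py 31 -30 114
```

```text
t 4.825 pos [612.4 -68.3 135.3] gap 0.05029882206323337 F [-1.6 -0.5  3.4] M [-0.07  0.35  0.03]
chest-frame tcp 32.3 -31.0 tip z 124.3
turn [ 0.     0.    -0.001] shift [ 1.  -1.3 10.3] after turn [ 1.  -1.3 10.3]
```

Contact came at 3.4 N, at a height that fits the pad top. Pressing on.

Emit:
{"name": "move_arm", "arguments": {"series": "0 0 0 0 -1 4 0.53;0 0 0 0 0 4 0.53;0 0 0 0 0 2 0.53;0 0 0 0 0 0 0.53;0 0 0 0 0 0 0.53"}}

```text
t: 5.45
eef_pos: [0.6124, -0.0683, 0.1262]
tool_rot: [0.001, 0.682, 0.731, 0.001]
wrist_force: [0.0, 1.1, 8.3]
finger_gap: 0.0506
finger_force: 4.0
```

```bash
python3 g.py 31 -22 114
```

```text
t 5.45 pos [612.4 -68.3 126.2] gap 0.05060108686936181 F [0.  1.1 8.3] M [ 0.    0.33 -0.06]
chest-frame tcp 32.2 -31.1 tip z 115.2
turn [ 0.003  0.    -0.001] shift [ 9.1 -1.2  1.2] after turn [ 9.1 -1.2  1.2]
```

Emit:
{"name": "move_arm", "arguments": {"series": "0 0 0 0 0 2 0.53;0 0 0 0 0 2 0.53;0 0 0 0 0 0 0.53;0 0 0 0 0 0 0.53"}}

```text
t: 5.95
eef_pos: [0.6126, -0.0685, 0.125]
tool_rot: [0.001, 0.682, 0.731, 0.001]
wrist_force: [-5.5, 2.1, 18.4]
finger_gap: 0.0503
finger_force: 9.3
```

It's on the stop: 18 N, tip at z 114 as expected. Now I push along chest +y.

Emit:
{"name": "move_arm", "arguments": {"series": "0 0 0 4 0 0 0.53;0 0 0 4 0 0 0.53;0 0 0 4 0 0 0.53;0 0 0 4 0 0 0.53;0 0 0 4 0 0 0.53;0 0 0 0 0 0 0.53"}}

```text
t: 6.7
eef_pos: [0.6131, -0.0533, 0.1254]
tool_rot: [0.007, 0.682, 0.732, -0.001]
wrist_force: [-0.4, -12.9, 14.2]
finger_gap: 0.0505
finger_force: 7.7
```

```bash
python3 g.py 31 28 114
```

```text
t 6.7 pos [613.1 -53.3 125.4] gap 0.050520259293096344 F [ -0.4 -12.9  14.2] M [-2.51  0.4   0.27]
chest-frame tcp 34.0 -16.1 tip z 114.4
turn [0.008 0.011 0.001] shift [44.1 -2.9 -0.1] after turn [44.1 -3.   0.4]
```

Emit:
{"name": "move_arm", "arguments": {"series": "0 0 0 4 -0.5 0.5 0.53;0 0 0 4 -0.5 0.5 0.53;0 0 0 4 -0.5 0 0.53;0 0 0 4 -0.5 0 0.53;0 0 0 0 0 0 0.53"}}

```text
t: 7.32
eef_pos: [0.6118, -0.038, 0.1254]
tool_rot: [0.009, 0.682, 0.732, 0.0]
wrist_force: [4.0, -14.5, 13.8]
finger_gap: 0.0505
finger_force: 8.7
```

```bash
python3 g.py 31 28 114
python3 - <<'E'
from h import *
b,_=manip.snapshot("scene")
B=cv2.resize(b[170:260,190:300],None,fx=6,fy=6,interpolation=cv2.INTER_CUBIC)
cv2.imwrite("pics/s2.png",B[:,:,::-1])
E
```

```text
t 7.325 pos [611.8 -38.  125.4] gap 0.050511199802103286 F [  4.  -14.5  13.8] M [-2.85 -0.25  0.26]
chest-frame tcp 33.7 -0.7 tip z 114.4
turn [0.012 0.013 0.001] shift [28.7 -2.7  0. ] after turn [28.7 -2.7  0.4]
```

View pics/s2.png

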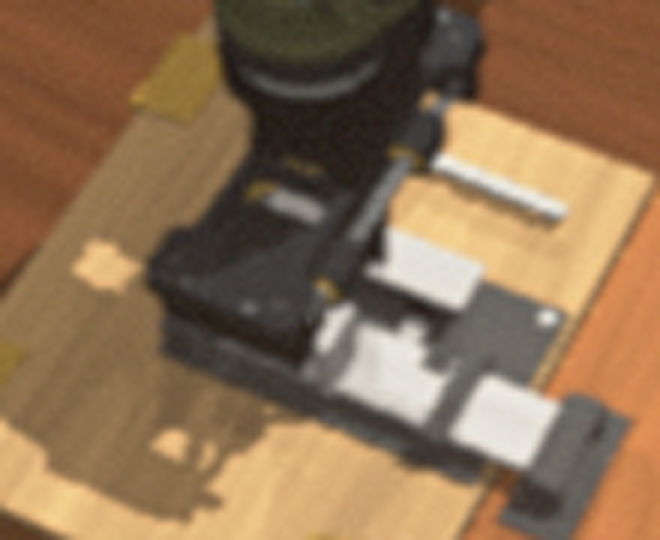

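The bolt has moved well out and its end is at the keeper (crop 540,430), while the catch stays down. I keep pushing until the force rises at the stop.

Emit:
{"name": "move_arm", "arguments": {"series": "0 0 0 4 -0.5 0.5 0.53;0 0 0 4 -0.5 0.5 0.53;0 0 0 4 -0.5 0 0.53;0 0 0 4 0 0 0.53;0 0 0 4 0 0 0.53;0 0 0 4 0 0 0.53;0 0 0 0 0 0 0.53"}}

```text
t: 8.25
eef_pos: [0.6094, -0.0137, 0.1253]
tool_rot: [0.009, 0.682, 0.732, 0.001]
wrist_force: [4.2, -13.4, 16.5]
finger_gap: 0.0503
finger_force: 8.7
```

```bash
python3 g.py 31 28 114
```

```text
t 8.25 pos [609.4 -13.7 125.3] gap 0.05030144433187268 F [  4.2 -13.4  16.5] M [-2.64 -0.38  0.25]
chest-frame tcp 33.1 23.7 tip z 114.3
turn [0.014 0.012 0.001] shift [ 4.3 -2.1  0.2] after turn [ 4.3 -2.1  0.3]
```

Emit:
{"name": "move_arm", "arguments": {"series": "0 0 0 3 0 0 0.53;0 0 0 3 0 0 0.53;0 0 0 0 0 0 0.53;0 0 0 0 0 0 0.53"}}

```text
t: 8.75
eef_pos: [0.6093, -0.0119, 0.1254]
tool_rot: [0.012, 0.683, 0.731, -0.001]
wrist_force: [4.7, -25.8, 15.5]
finger_gap: 0.0508
finger_force: 15.0
```

Emit:
{"name": "move_arm", "arguments": {"series": "0 0 0 3 0 0 0.53;0 0 0 0 0 0 0.53;0 0 0 0 0 0 0.53"}}

```text
t: 9.12
eef_pos: [0.6093, -0.0116, 0.1255]
tool_rot: [0.014, 0.683, 0.73, -0.003]
wrist_force: [4.7, -34.5, 15.0]
finger_gap: 0.0504
finger_force: 19.3
```

```bash
python3 g.py 31 28 114
```

```text
t 9.125 pos [609.3 -11.6 125.5] gap 0.05037466652023084 F [  4.7 -34.5  15. ] M [-6.08 -0.52 -0.73]
chest-frame tcp 33.1 25.8 tip z 114.5
turn [ 0.014  0.024 -0.003] shift [ 2.2 -2.1  0.4] after turn [ 2.2 -2.1  0.5]
```

The bolt has stopped: the push force rose to 34 N with almost no more travel, about 50 mm in all. I ease the push and lift so the catch can spring up, then back off the tab and rise clear.

Emit:
{"name": "move_arm", "arguments": {"series": "0 0 0 -4 0 0 0.53;0 0 0 0 0 4 0.53;0 0 0 0 0 -8 0.53;0 0 0 0 0 -5 0.53;0 0 0 0 0 -5 0.53;0 0 0 0 0 -5 0.53;0 0 0 0 0 -4 0.53;0 0 0 0 0 0 0.53"}}

```text
t: 10.12
eef_pos: [0.6011, -0.0119, 0.1363]
tool_rot: [0.003, 0.683, 0.73, -0.008]
wrist_force: [4.8, -25.7, -15.0]
finger_gap: 0.0503
finger_force: 14.2
```

```bash
python3 g.py 31 15 230
```

```text
t 10.125 pos [601.1 -11.9 136.3] gap 0.05029393556966352 F [  4.8 -25.7 -15. ] M [-4.8  -0.23 -0.68]
chest-frame tcp 24.8 26.0 tip z 125.3
turn [-0.007  0.015 -0.003] shift [ -12.6    5.4 -104.6] after turn [ -11.     6.2 -104.7]
```

Friction on the tab is still holding the tip, so I back off in y before rising.

Emit:
{"name": "move_arm", "arguments": {"series": "0 0 0 -6 0 0 0.53;0 0 0 -6 2 0 0.53;0 0 0 -6 2 -2 0.53;0 0 0 -2 0 -4 0.53;0 0 0 0 0 0 0.53;0 0 0 0 0 0 0.53"}}

```text
t: 10.88
eef_pos: [0.6088, -0.023, 0.148]
tool_rot: [0.0, 0.682, 0.731, 0.0]
wrist_force: [-0.4, -0.8, -1.3]
finger_gap: 0.0502
finger_force: 0.0
```

```bash
python3 g.py 31 15 230
```

```text
t 10.875 pos [608.8 -23.  148. ] gap 0.050167612706159506 F [-0.4 -0.8 -1.3] M [-0.06  0.02 -0.04]
chest-frame tcp 31.8 14.4 tip z 137.0
turn [ 0.001 -0.    -0.   ] shift [  0.6  -0.7 -93. ] after turn [  0.6  -0.8 -93. ]
```

Clear of everything. I rise, move away from the lock, and look.

Emit:
{"name": "move_arm", "arguments": {"series": "0 0 0 0 0 -30 0.53;0 0 0 0 0 -40 0.53;0 0 0 0 0 -40 0.53;0 0 0 50 -26 0 0.53;0 0 0 50 -26 0 0.53;0 0 0 50 -26 0 0.53;0 0 0 50 -26 0 0.53;0 0 0 50 -26 0 0.53;0 0 0 50 -26 0 0.53;0 0 0 0 0 0 0.53"}}

```text
t: 12.12
eef_pos: [0.4304, 0.2678, 0.2578]
tool_rot: [-0.0, 0.68, 0.733, 0.0]
wrist_force: [1.3, -0.1, -0.8]
finger_gap: 0.0504
finger_force: 0.0
```

Run:
```python
from h import *
b,db=manip.snapshot("scene");a,da=manip.snapshot("top")
B=cv2.resize(b[185:265,200:300],None,fx=4,fy=5,interpolation=cv2.INTER_CUBIC)
A=cv2.resize(a[150:230,230:330],None,fx=4,fy=5,interpolation=cv2.INTER_CUBIC)
cv2.imwrite("pics/end.png",np.hstack([B,A])[:,:,::-1])
c=manip.camera_params("top");v,u=np.mgrid[196:201,278:308]
def h(d): 
    D=d[v,u];X=np.stack([(u-c['cx'])/c['fx']*D,(v-c['cy'])/c['fy']*D,D],-1)-c['t'];return np.median((X@c['R'])[...,2])*1000
print("pad height before/after",h(np.load("pics/top0.npz")['d']),h(da),manip.observe()['eef_pos'],manip.observe()['t'])
```

```text
pad height before/after 125.66211448815318 126.2355919830353 [0.43211044 0.26542665 0.2576611 ] 12.225
```

View pics/end.png

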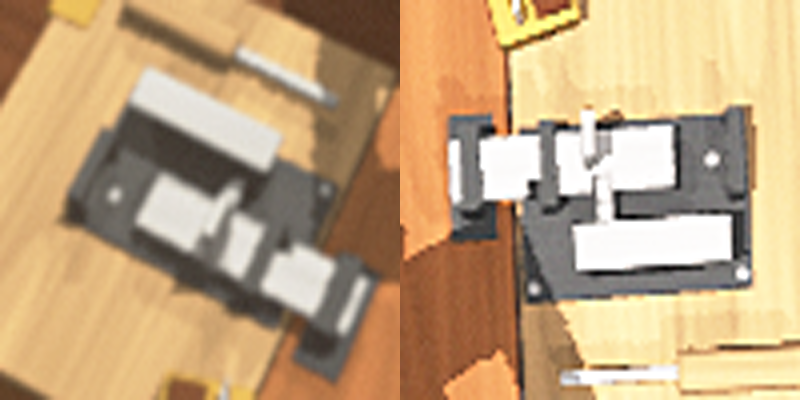

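The bolt end passes through the keeper (right panel, 465,170). The tab has moved about 49 mm, and the pad is back at 126 mm, which the tooth allows only with the bolt fully home. Everything else is undisturbed, so I hand in.

```bash
python3 -c "
from workcell import manip
print(manip.finish_job())"
```

```text
the job is handed in; nothing more can be done
None
```

The chest is locked: the bolt is fully home in the keeper, the catch has sprung fully up, and the job is handed in at about 12 s with the arm clear of everything.

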